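Clear the viewing place and present the hidden fossil plate

TASK

First clear the viewing place: slide the coral jar, flat on the display board and never lifted, from the square mark to stand inside the ring mark, and let go of it. Then lift the specimen case's hinged flap and leave it standing open, draw the fossil plate hidden inside up out of its slot, and present it above the middle of the square mark: upright, about 10 cm above the board, its broad faces towards the board's two long sides. Finish while still holding the plate there, still and in the air; leave the other jars, shell, stone and dish where they are.

Things in the scene. Friction and masses are not known exactly. Their poses are not given: they have to be found in the camera images.
- board: display board, light wood, fixed: 200 (its x, short) x 300 (its y, long) x 15 mm thick; its long sides run along its y. Origin: centre of its underside, on the work surface; its top is at z = 15 mm. The two marks lie on its top, 90 mm either side of its centre along its y; which end is which varies
- square_mark: the viewing place: outline of a square, 90 mm a side, flush dark lines on the board's top. Origin: its centre, on the board's top. Axes parallel to the board's
- ring_mark: the jar's place: outline of a circle, 90 mm across, flush dark line on the board's top. Origin: its centre, on the board's top, 180 mm from the square's centre
- jar: closed glass jar with a dry coral inside and a plain metal cap, 64 mm in diameter (cap 63 mm) and 72 mm tall, about 0.45 kg (varies by a third). Origin: centre of its underside; z up along its axis. Starts on the square mark, up to 8 mm off centre. Round, so it can be gripped across at any yaw
- case: specimen case, dark wood, fixed: open-topped box 130 (x) x 150 (y) x 82 mm high, walls and floor 6 mm, topped by the flap. Origin: centre of its underside, on the work surface; the flap's handle is towards its -x, the hinge along its +x rim. Inside, two rails along x, up to 36 mm height, leave a 7 mm slot in the middle (y = 0) for the plate
- flap (a joint): angle of the case's flap in rad: 0 closed, grows as the front edge is lifted, up to 1.9; stands straight up at 1.57. Its hinge is stiff: it stays where it is left (about 2 N at the handle moves it). The flap is 8 mm thick; starts shut or slightly ajar (up to 0.12)
- flap_handle (a point): middle of the flap's handle: round steel bar 10 mm thick, 68 mm long along the case's y, with a post at each end; its axis is 34 mm above the flap's upper face, 113 mm from the hinge line, 17 mm from the flap's front edge. Swings with the flap; pinched across (along the case's x) from above it can turn between the fingers
- flap_hinge (a point): point in the middle of the hinge line (which runs along the case's y), at the case's +x rim, 82 mm above the work surface; handle moves about it in the case's x-z plane on a circle of 120 mm radius
- plate: fossil plate, hidden until the flap opens: white, 76 (x) x 5 (y) x 56 mm high, plus a wooden grip strip 44 (x) x 12 (y) x 16 mm high on top (70 mm in all), spiral fossil on one face; 60 g. Origin: centre of its lower edge; z up, y normal to its faces. Stands in the slot, x along the case's x, up to 6 mm off centre; top 6 mm below the case's rim
- plate_grip (a point): middle of the plate's grip strip, 62 mm above the plate's origin; pinch it across its 12 mm (along the plate's y)
- shell: bystander: small pointed sea shell, 24 mm across and 27 mm tall, on the board behind the marks, near its far (+x) long side; leave it alone. Origin: underside centre
- small_jar: bystander: small glass jar, 48 mm across, 60 mm tall, beside the case on its +y side; leave it alone. Origin: underside centre
- nodule: bystander: round stone nodule, 50 mm across, 30 mm tall, behind the case (its +x side); leave it alone. Origin: underside centre
- dish: bystander: low white dish, 90 mm across, 18 mm tall, beyond the board; leave it alone. Origin: underside centre
- jar_right: bystander: glass jar 76 mm across, 70 mm tall, right of the board (-y); leave it alone. Origin: underside centre

How it is judged (in metres and radians):
On the way, in this order (a step that is already met when the one before it is completed fails the run):
1. the jar stands inside the ring mark, let go (horizontal distance between jar and ring_mark below 0.016 m and angle between jar's own z axis and vertical below 0.12 rad and height (world z) of jar below 0.022 m and linear speed of jar below 0.02 m/s and contact force between jar and the fingers below 0.2 N), for 0.2 s.
2. the case's flap is lifted open (past 1.2 rad) (value of joint flap above 1.2 rad), for 0.2 s.
3. the plate is drawn out of the case in the fingers (z of plate in the frame of case above 0.09 m and contact force between plate and the fingers above 0.5 N), for 0.2 s.
At the end, for the whole second after the job is handed in: Jar upright within 16 mm of the ring's centre; flap open past 1.1 rad; plate held by the fingers alone, at rest, within 30 mm of the square's centre, tilted under 0.25 rad, lower edge at 60 to 200 mm height, face normal within 0.3 rad of the board's x (horizontal distance between jar and ring_mark below 0.016 m and angle between jar's own z axis and vertical below 0.12 rad and height (world z) of jar below 0.022 m and value of joint flap above 1.1 rad and horizontal distance between plate and square_mark below 0.03 m and height (world z) of plate between 0.06 and 0.2 m and angle between plate's own z axis and vertical below 0.25 rad and angle between the y axis of plate and the x axis of board, either way round below 0.3 rad and contact force between plate and the fingers above 0.5 N and linear speed of plate below 0.03 m/s and contact force between plate and board below 0.1 N and contact force between plate and jar below 0.1 N and contact force between plate and case below 0.1 N); the arm keeps its last pose, push and grip.
It fails at once if the jar is lifted off the board (more than 10 mm) (height (world z) of jar above 0.025 m).
It fails at once if the jar is tipped (more than 0.25 rad) (angle between jar's own z axis and vertical above 0.25 rad).
It fails at once if a bystander is disturbed (moved more than 30 mm) (distance of any of shell, small_jar, nodule, dish, jar_right from where it was at the start of the episode above 0.03 m).
It also fails if it takes over 72 s, if anything falls off the work surface, if the arm or the gripper's body presses on something with over 40 N, if the wrist force passes 120 N, or if a joint passes its speed limit or range.

ROBOT

A 7-joint arm with a two-finger parallel gripper is mounted at the origin on the work surface. World frame = base frame: x ahead of the robot, y to its left, z up, the work surface at z = 0. Lengths are in mm, angles in rad, forces in N, time in s.
With the tool pointing down it reaches from about 425 to 825 mm from the base axis. Payload 3.6 kg.
Tool frame: the origin (TCP) lies between the finger pads; the fingertips stand 22 mm ahead of it and the grasp point (between the pads) lies 3 mm ahead of it; z points along the fingers, y is the line along which they close (so a half turn about z gives the same grasp; the last joint's range is limited). The gripper opens to 85 mm and grips with 20 to 120 N. Pads are 22 mm wide; open, the fingers measure 114 mm over their backs; the gripper's body (76 mm by 85 mm) begins 54 mm behind the grasp point. The pads swing forward as they close: fully open they stand 13 mm farther back than shut.
Start: joints at [1.292, 0.615, -0.013, 1.423, 0.008, 1.103, -0.04], TCP at [162.588, -629.309, 253.297] pointing down, gripper open.
Joint ranges: [-3.12, 3.12], [-0.3, 2.06], [-1.34, 1.32], [0.26, 2.42], [-1.36, 4.5], [0.01, 1.98], [-2.84, 2.84]. Speed limits (rad/s): [2.79, 2.79, 3.14, 3.14, 3.14, 3.14, 3.14].

INTERFACE

Orientations are given as [roll, pitch, yaw] about the fixed x, y, z axes, in that order (R = Rz(yaw) Ry(pitch) Rx(roll)).
In Python, from plant import r gives the robot as it stands.
- The arm moves only by the shell command python3 -m creep, which reads ROWS from standard input. ROWS is a JSON list of rows, 1 to 12 of them, each an object with the fields aperture (the finger opening in mm), sx, sy, sz (the shift in shares of the most that a row can go, 1 being 50 mm), rx, ry, rz (a rotation vector in normalised numbers (1 is pi rad)); a field left out counts as zero (the opening has to be given); each row shifts and turns the commanded pose from where the row before left it, along the tool's axes as they then stand; what a row does not reach is not made up. A row lasts 1/10 s, in which the tool goes at most 50 mm and 0.15 rad, less where a joint would pass 70% of its speed; a pose out of reach is approached as far as the arm can. The fingers move at their own pace and stop on an object; the grip force is fixed at half the most. Time passes only in rows, so rows that do not move let the fingers close. It prints the time, the measured TCP pose, the force, the opening and the grip force at its end. Shift and turn numbers lie between -1 and 1, and a call with a number outside is refused. Input that does not fit is refused with a message, and nothing moves.
- r.sense(): the state, without advancing time (a new reading comes with each control period).
- r.read_camera(name): name is "scene" or "top" or "wrist"; returns a dict with "frame" (400x640x3 uint8, red, green, blue), "K" (3x3 intrinsics, pixels), "R" (3x3) and "t" (3): a world point X has camera coordinates R X + t. Camera axes: x right, y down, z forward; pixel columns grow to the right and rows downward; lengths in mm; the calibration is good to about 2 mm. A picture is of the moment at which its call begins. There is no depth.
- r.sign_off(): hands the job in; it is judged then, once.
The state is a dict: "time": time; "joints": joint angles; "dq": joint speeds; "joint_torque": joint torques, N m; "tool_pos": TCP position; "orientation": TCP orientation; "contact_force": force on the tool from outside, world axes, zero at the start; "moment": the same for the moment, N m; "width": finger opening in mm; "gripper_force": force on a finger pad.
Only numpy, scipy, OpenCV 4.12 (cv2) and the standard library are available. Lean on these libraries where they do the work, as an engineer would, in place of code of your own. Each camera call takes 0.05 s, during which the arm holds its last target. There are 200 camera calls.

## Working session

There is one attempt and no reset: what is moved stays moved. The work goes in short steps, Python scripts to look and compute and a shell command to move; the robot and the scene stay as the last step left them, time stands still between calls to the robot, and variables do not carry over. Pictures are saved under pics/ and viewed, at most 10 in all, crops included, and the job is handed in when it is done.

```bash
mkdir -p pics; ls; python3 - <<'E'
from plant import r
import cv2,pickle
d={}
for n in("scene","top","wrist"):
    c=r.read_camera(n);d[n]=c;cv2.imwrite(f"pics/{n}0.png",c["frame"][:,:,::-1]);print(n,c["K"].tolist(),c["R"].round(4).tolist(),c["t"].round(1).tolist())
pickle.dump(d,open("c0.pkl","wb"))
s=r.sense();print(s)
E
```

```text
pics
scene [[412.43153929428104, 0.0, 321.3874047444008], [0.0, 412.43153929428104, 194.6238653447751], [0.0, 0.0, 1.0]] [[-0.2058, 0.9786, -0.0077], [0.6221, 0.1247, -0.773], [-0.7554, -0.1639, -0.6344]] [176.7, -303.2, 1715.1]
top [[461.2454351631506, 0.0, 319.53537595624255], [0.0, 461.2454351631506, 199.66263557100675], [0.0, 0.0, 1.0]] [[0.0026, -1.0, -0.0001], [-0.9895, -0.0026, -0.1444], [0.1444, 0.0005, -0.9895]] [-44.7, 642.2, 1083.7]
wrist [[341.16950058131323, 0.0, 320.4532834732891], [0.0, 341.16950058131323, 196.0651068780832], [0.0, 0.0, 1.0]] [[0.2511, -0.9679, -0.001], [-0.9284, -0.2412, 0.2826], [-0.2738, -0.0701, -0.9592]] [-649.5, -37.2, 379.4]
{'time': 0.15, 'joints': array([ 1.29151179,  0.61573532, -0.01263878,  1.42455883,  0.00808178,
        1.10341009, -0.04038195]), 'dq': array([-0.00055097, -0.00351784,  0.00086888, -0.00612537,  0.00137113,
       -0.00163673, -0.00106351]), 'joint_torque': array([ 3.06082902e-04, -4.69661951e+01,  2.59818435e-01, -1.71249962e+01,
        1.00470067e-02,  7.17394432e-03,  1.45395376e-05]), 'tool_pos': array([ 162.45672735, -628.79607759,  252.37003567]), 'orientation': array([-3.13953020e+00, -8.79112313e-06,  2.52876723e-01]), 'contact_force': array([0.60520764, 0.54742674, 0.32036527]), 'moment': array([0.02895551, 0.01540724, 0.01478315]), 'gripper_force': 0.0, 'width': 85.14882029987163}
```

View pics/top0.png

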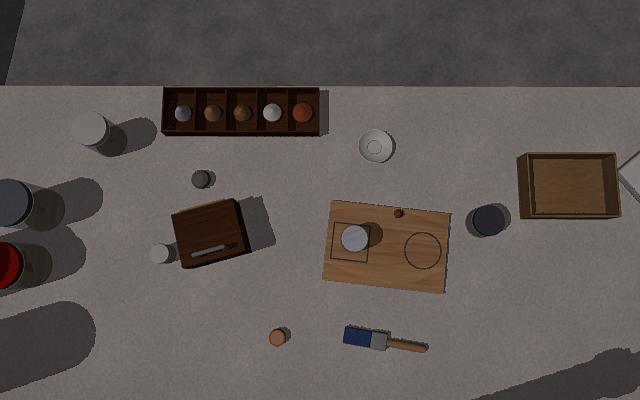

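View pics/scene0.png

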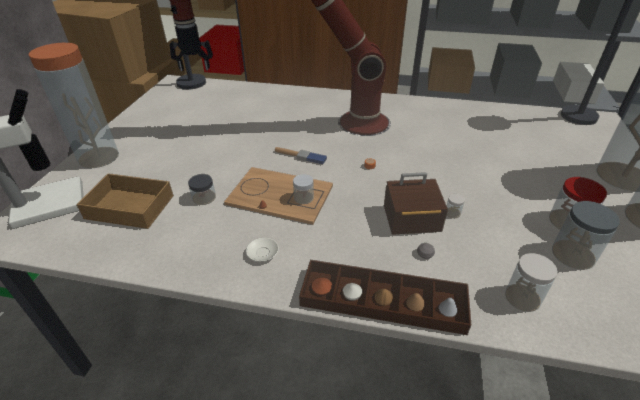

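Top view: board about (387,246), square (350,242) with jar cap (355,238), ring (423,250); case (211,233) with handle running from (193,254) to (236,244). The scene view shows the case with its handle towards the robot.

```bash
cat > h.py <<'E'
import numpy as np,cv2
def ray(c,uv,z):
    "world points on plane z for pixels uv (N,2)"
    uv=np.atleast_2d(np.float64(uv)); d=np.c_[uv,np.ones(len(uv))]@np.linalg.inv(c["K"]).T@c["R"]
    o=-c["R"].T@c["t"]; return o+d*((z-o[2])/d[:,2])[:,None]
def proj(c,X):
    p=(np.atleast_2d(X)@c["R"].T+c["t"])@c["K"].T; return p[:,:2]/p[:,2:]
def blob(m,box):
    "largest contour of mask within box u0,v0,u1,v1"
    n=np.zeros_like(m);u0,v0,u1,v1=box;n[v0:v1,u0:u1]=m[v0:v1,u0:u1]
    cs,_=cv2.findContours(n,cv2.RETR_EXTERNAL,cv2.CHAIN_APPROX_NONE)
    return max(cs,key=cv2.contourArea)[:,0,:]
E
python3 - <<'E'
import pickle,numpy as np,cv2
from h import *
c=pickle.load(open("c0.pkl","rb"))["top"];f=c["frame"];hsv=cv2.cvtColor(f,cv2.COLOR_RGB2HSV)
for n,(u,v) in dict(board=(390,275),cap=(353,238),case=(205,225),handle=(212,250),table=(300,280),ring=(423,268),shadow=(262,225),side=(245,255)).items(): print(n,f[v,u],hsv[v,u])
m=((hsv[...,1]>90)&(hsv[...,2]>60)).astype(np.uint8)*255
b=blob(cv2.morphologyEx(m,cv2.MORPH_CLOSE,np.ones((9,9))),(315,190,460,300))
W=ray(c,b,15)[:,:2].astype(np.float32);print("board",cv2.minAreaRect(W))
m=((hsv[...,1]<60)&(f[...,2]>110)).astype(np.uint8)*255
b=blob(m,(330,215,380,262)); print("cap",cv2.fitEllipse(b),ray(c,[cv2.fitEllipse(b)[0]],87),len(b))
# handle
m=((hsv[...,1]<70)&(hsv[...,2]>70)).astype(np.uint8)*255
b=blob(m,(188,236,240,260)); print("handle",cv2.minAreaRect(b),ray(c,[cv2.minAreaRect(b)[0]],124))
m=((hsv[...,1]>70)&(hsv[...,2]<110)).astype(np.uint8)*255
b=blob(m,(160,190,255,275)); W=ray(c,b,90)[:,:2].astype(np.float32);print("case",cv2.minAreaRect(W),cv2.minAreaRect(b))
im=cv2.resize(f[190:300,160:460],None,fx=2.66,fy=2.66,interpolation=cv2.INTER_CUBIC);cv2.imwrite("pics/crop1.png",im[:,:,::-1])
E
```

```text
board [116  84  56] [ 14 132 116]
cap [111 109 116] [129  15 116]
case [43 20  9] [ 10 202  43]
handle [76 74 76] [150   7  76]
table [116 108 105] [  8  24 116]
ring [46 38 34] [10 67 46]
shadow [64 61 59] [12 20 64]
side [117 112 107] [ 15  22 117]
board ((531.3919677734375, -208.37979125976562), (299.033935546875, 198.95936584472656), 83.45560455322266)
cap ((354.109130859375, 238.04965209960938), (24.72715187072754, 25.137636184692383), 97.50520324707031) [[ 546.12254404 -123.93288088   87.        ]] 72
handle ((207.0963592529297, 250.32113647460938), (3.543957233428955, 32.9492301940918), 73.3007583618164) [[515.45749517 209.08763392 124.        ]]
case ((557.9992065429688, 211.9916534423828), (139.7098846435547, 163.4365692138672), 15.686562538146973) ((209.65768432617188, 232.91152954101562), (59.46452713012695, 71.6556396484375), 74.74488067626953)
```

View pics/crop1.png

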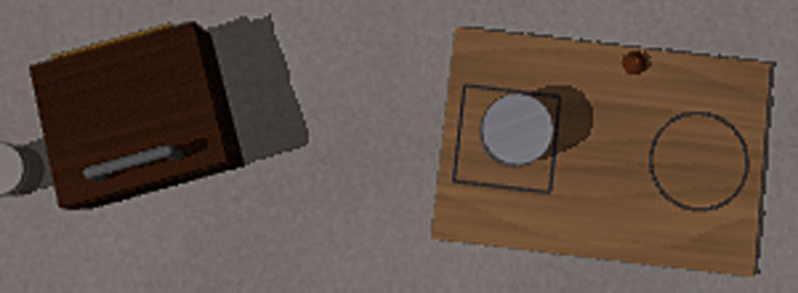

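The crop shows the square at left with the jar in it, the ring centred at about (423,250) in full-frame pixels, and the handle bar from (192,255) to about (225,247). The board rectangle measures 299 x 199 mm, matching the given size, and the jar is 6.6 mm from the square's centre. Next I check the ring and the neighbours, then work out the move.

```bash
cat >> h.py <<'E'
from scipy.spatial.transform import Rotation as Ro
def delta(pos,yaw=None):
    from plant import r
    s=r.sense();R=Ro.from_euler("xyz",s["orientation"]).as_matrix()
    d=R.T@(np.float64(pos)-s["tool_pos"]);rv=[0,0,0]
    if yaw is not None: rv=Ro.from_matrix(R.T@Ro.from_euler("xyz",[np.pi,0,yaw]).as_matrix()).as_rotvec()
    print("t",s["time"],"pos",s["tool_pos"].round(1),"rpy",s["orientation"].round(3),"dxyz",d.round(1),"|d|",np.linalg.norm(d).round(),"rot",np.round(rv,3),"F",s["contact_force"].round(1),"w",round(s["width"],1))
E
python3 - <<'E'
import pickle,numpy as np,cv2
from h import *
c=pickle.load(open("c0.pkl","rb"))["top"];f=c["frame"];hsv=cv2.cvtColor(f,cv2.COLOR_RGB2HSV)
m=(f.max(2)<75).astype(np.uint8)*255
b=blob(m,(400,228,445,272));e=cv2.fitEllipse(b);print("ring",e,ray(c,[e[0]],15))
print("sq corners",ray(c,[[160+464/2.66,190+86/2.66],[160+560/2.66,190+95/2.66],[160+550/2.66,190+192/2.66],[160+454/2.66,190+182/2.66]],15).mean(0))
print("jar_right",ray(c,[[487.5,221]],70),"shell",ray(c,[[398,213]],30))
delta([546,-124,160],-.114)
E
```

```text
ring ((422.3438415527344, 250.156982421875), (36.203800201416016, 37.42140579223633), 129.65194702148438) [[ 521.05371867 -298.28254468   15.        ]]
sq corners [ 540.62054614 -120.50300768   15.        ]
jar_right [[ 588.5752398  -443.40874606   70.        ]] shell [[ 611.88398457 -237.38263905   30.        ]]
t 0.15 pos [ 162.5 -628.8  252.4] rpy [-3.14  -0.     0.253] dxyz [ 497.6 -392.6   93.2] |d| 641.0 rot [-0.002  0.     0.367] F [0.6 0.5 0.3] w 85.1
```

The rows are not in the units I measure in: shifts go in shares of 50 mm and turns go in shares of pi rad. I convert before sending: 40 mm is 0.8, -32 mm is -0.64.

```bash
echo '[{"aperture":85, "sx":0.8, "sy":-0.64, "sz":0.14}, {"aperture":85, "sx":0.8, "sy":-0.64, "sz":0.14}, {"aperture":85, "sx":0.8, "sy":-0.64, "sz":0.14}, {"aperture":85, "sx":0.8, "sy":-0.64, "sz":0.14}, {"aperture":85, "sx":0.8, "sy":-0.64, "sz":0.14}, {"aperture":85, "sx":0.8, "sy":-0.64, "sz":0.14}, {"aperture":85, "sx":0.8, "sy":-0.64, "sz":0.14}, {"aperture":85, "sx":0.8, "sy":-0.64, "sz":0.14}, {"aperture":85, "sx":0.8, "sy":-0.64, "sz":0.14}, {"aperture":85, "sx":0.8, "sy":-0.64, "sz":0.14}, {"aperture":85, "sx":0.8, "sy":-0.64, "sz":0.14}, {"aperture":85, "sx":0.8, "sy":-0.64, "sz":0.14}]' | python3 -m creep | tail -5
python3 -c "
from h import *
delta([546,-124,160],-.114)"
```

```text
tool_pos: [520.0, -152.0, 171.8]
orientation: [3.142, 0.0, 0.253]
contact_force: [0.5, -1.0, -0.0]
width: 85.3
gripper_force: 0.0
t 1.35 pos [ 520.  -152.   171.8] rpy [3.142 0.    0.253] dxyz [ 32.2 -20.6  11.8] |d| 40.0 rot [0.    0.    0.367] F [ 0.5 -1.  -0. ] w 85.3
```

In the tool's units: 0.13 rad / 3.1416 = 0.0414.

```bash
echo '[{"aperture":85, "rz":0.0414}, {"aperture":85, "rz":0.0414}, {"aperture":85, "rz":0.0341}, {"aperture":85}, {"aperture":85}]' | python3 -m creep | tail -5
python3 - <<'E'
from h import *
from plant import r
delta([546,-124,140],-.114)
c=r.read_camera("wrist");cv2.imwrite("pics/w1.png",c["frame"][:,:,::-1])
print(proj(c,[[546,-124,87],[541.5,-119,15],[521,-298,15]]))
E
```

```text
tool_pos: [519.0, -153.5, 172.0]
orientation: [-3.142, 0.0, -0.112]
contact_force: [0.2, -0.3, -0.3]
width: 84.7
gripper_force: 0.0
t 1.85 pos [ 519.  -153.5  172. ] rpy [-3.142  0.    -0.112] dxyz [ 23.5 -32.3  32. ] |d| 51.0 rot [-0.     0.     0.002] F [ 0.2 -0.3 -0.3] w 84.7
[[267.89659572 177.49801691]
 [275.52793405 163.37747748]
 [493.02259067 164.029537  ]]
```

View pics/w1.png

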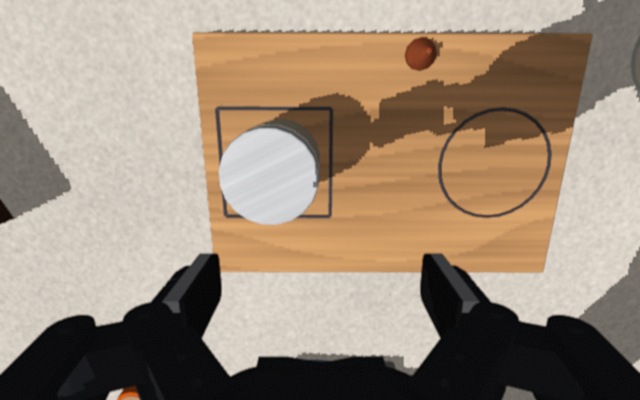

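The wrist view confirms it: cap centre at about (269,175) against a predicted (268,177), and ring at (495,162) against (493,164). Next I line up over the jar and go down.

In the tool's units: -16 mm is -0.32, 12 mm is 0.24.

```bash
echo '[{"aperture":85, "sx":0.24, "sy":-0.32, "sz":0.2}, {"aperture":85, "sx":0.24, "sy":-0.32, "sz":0.24}, {"aperture":85}, {"aperture":85}]' | python3 -m creep | tail -5
python3 -c "
from h import *
delta([546,-124,62],-.114)"
```

```text
tool_pos: [546.5, -123.9, 149.4]
orientation: [-3.141, 0.002, -0.112]
contact_force: [-0.3, 0.7, 0.7]
width: 85.4
gripper_force: 0.0
t 2.3 pos [ 546.5 -123.9  149.4] rpy [-3.141e+00  2.000e-03 -1.120e-01] dxyz [-0.3  0.2 87.4] |d| 87.0 rot [-0.     0.002  0.002] F [-0.3  0.7  0.7] w 85.4
```

In the tool's units: 22 mm is 0.44, 21 mm is 0.42.

```bash
echo '[{"aperture":85, "sz":0.44}, {"aperture":85, "sz":0.44}, {"aperture":85, "sz":0.44}, {"aperture":85, "sz":0.42}, {"aperture":85}, {"aperture":50}, {"aperture":50}, {"aperture":50}, {"aperture":50}, {"aperture":50}, {"aperture":50}, {"aperture":50}]' | python3 -m creep | tail -5
python3 -c "
from h import *
delta([521,-298,62],-.114)"
```

```text
tool_pos: [547.5, -124.9, 64.8]
orientation: [3.141, -0.003, -0.114]
contact_force: [-1.4, 0.1, 6.3]
width: 62.3
gripper_force: 67.4
t 3.5 pos [ 547.5 -124.9   64.8] rpy [ 3.141e+00 -3.000e-03 -1.140e-01] dxyz [ -6.6 175.    2.8] |d| 175.0 rot [ 0.    -0.003 -0.   ] F [-1.4  0.1  6.3] w 62.3
```

In the tool's units: 20 mm is 0.4, 18 mm is 0.36.

```bash
echo '[{"aperture":50, "sy":0.08}, {"aperture":50, "sx":-0.01, "sy":0.2}, {"aperture":50, "sx":-0.01, "sy":0.36}, {"aperture":50, "sx":-0.01, "sy":0.4}, {"aperture":50, "sx":-0.01, "sy":0.4}, {"aperture":50, "sx":-0.01, "sy":0.4}, {"aperture":50, "sx":-0.02, "sy":0.4}, {"aperture":50, "sx":-0.02, "sy":0.4}, {"aperture":50, "sx":-0.01, "sy":0.4}, {"aperture":50, "sx":-0.01, "sy":0.26}, {"aperture":50, "sy":0.14}, {"aperture":50, "sy":0.06}]' | python3 -m creep | tail -5
echo '[{"aperture":50}, {"aperture":50}, {"aperture":50}]' | python3 -m creep | tail -5
python3 -c "
from h import *
delta([521,-298,62],-.114)"
```

```text
tool_pos: [523.1, -295.0, 64.8]
orientation: [-3.137, -0.003, -0.113]
contact_force: [-0.5, 8.2, 9.4]
width: 62.3
gripper_force: 67.7
tool_pos: [523.1, -295.0, 64.8]
orientation: [-3.138, -0.003, -0.112]
contact_force: [-0.1, 4.6, 7.4]
width: 61.7
gripper_force: 67.7
t 5.0 pos [ 523.1 -295.    64.8] rpy [-3.138e+00 -3.000e-03 -1.120e-01] dxyz [-1.7  3.2  2.8] |d| 5.0 rot [-0.003 -0.003  0.002] F [-0.1  4.6  7.4] w 61.7
```

In the tool's units: 5 mm is 0.1, -1 mm is -0.02.

```bash
echo '[{"aperture":50, "sx":-0.02, "sy":0.1}, {"aperture":50}, {"aperture":50}, {"aperture":80}, {"aperture":80}, {"aperture":80}, {"aperture":80}]' | python3 -m creep | tail -5
python3 -c "
from h import *
delta([521,-298,62],-.114)"
```

```text
tool_pos: [519.3, -303.2, 62.9]
orientation: [3.141, 0.0, -0.115]
contact_force: [-0.3, 0.4, 0.7]
width: 79.4
gripper_force: 0.0
t 5.7 pos [ 519.3 -303.2   62.9] rpy [ 3.141  0.    -0.115] dxyz [ 1.1 -5.4  0.9] |d| 6.0 rot [ 0.     0.    -0.001] F [-0.3  0.4  0.7] w 79.4
```

In the tool's units: -40 mm is -0.8, -30 mm is -0.6.

```bash
echo '[{"aperture":85, "sy":-0.04, "sz":-0.4}, {"aperture":85, "sz":-0.6}, {"aperture":85, "sz":-0.8}, {"aperture":85, "sz":-0.8}, {"aperture":85}, {"aperture":85}]' | python3 -m creep | tail -5
python3 - <<'E'
from h import *
from plant import r
c=r.read_camera("top");f=c["frame"];cv2.imwrite("pics/t2.png",f[:,:,::-1])
s=r.read_camera("scene");cv2.imwrite("pics/s2.png",cv2.resize(s["frame"][160:240,170:350],None,fx=4,fy=4)[:,:,::-1])
c=r.read_camera("wrist");f=c["frame"];cv2.imwrite("pics/w2.png",f[:,:,::-1])
p=proj(c,[[521,-298,87]])[0].astype(int);print(p, proj(s,[[521,-298,87],[521,-298,15]]))
hsv=cv2.cvtColor(f,cv2.COLOR_RGB2HSV);print(hsv[p[1],p[0]])
m=((hsv[...,1]<60)&(hsv[...,2]>100)).astype(np.uint8)*255
b=blob(m,(p[0]-80,max(0,p[1]-80),p[0]+80,p[1]+80));e=cv2.fitEllipse(b);print(e,ray(c,[e[0]],87))
delta([521,-298,62],-.114)
E
```

```text
tool_pos: [520.0, -301.1, 194.0]
orientation: [3.141, -0.002, -0.115]
contact_force: [-0.0, 1.0, -0.9]
width: 85.0
gripper_force: 0.0
[316 201] [[251.53297899 168.44583449]
 [254.04641269 186.19170846]]
[100   4 205]
((319.3484191894531, 199.4550323486328), (84.76824188232422, 89.24385833740234), 107.87903594970703) [[ 521.9286685 -300.0967835   87.       ]]
t 6.45 pos [ 518.9 -300.2  191.4] rpy [-3.14e+00  3.00e-03 -1.14e-01] dxyz [  2.3  -2.3 129.4] |d| 129.0 rot [-0.001  0.003 -0.   ] F [-0.7  0.9 -0. ] w 84.9
```

View pics/w2.png

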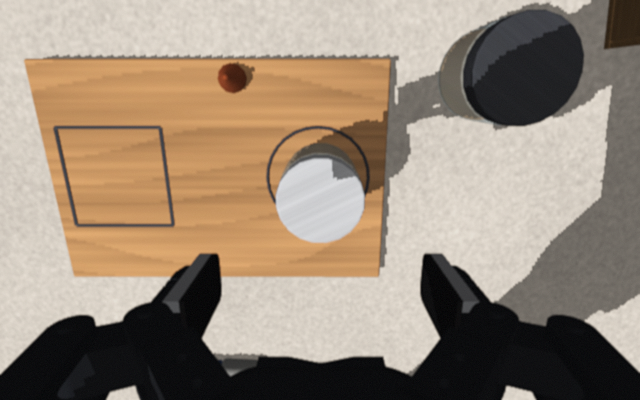

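The jar stands at (522,-300), 2 mm from the ring's centre: the cap is at (320,199) and the ring outline shows around its base. Next is the case.

```bash
python3 -c "
from h import *
delta([530,160,250],1.85)
from plant import r; print(r.sense()['joints'].round(2))
c=r.read_camera('wrist');print(ray(c,[[55,127],[161,126],[173,225],[77,225]],15).mean(0))"
```

```text
t 6.45 pos [ 518.9 -300.2  191.4] rpy [-3.14e+00  3.00e-03 -1.14e-01] dxyz [ -41.6 -458.6  -57.8] |d| 464.0 rot [-4.000e-03  1.000e-03 -1.964e+00] F [-0.7  0.9 -0. ] w 84.9
[ 0.47  0.6   0.02  1.65 -0.02  0.89 -1.18]
[ 540.54150615 -119.10075688   15.        ]
```

In the tool's units: -46 mm is -0.92, -40 mm is -0.8.

```bash
echo '[{"aperture":60, "sx":-0.08, "sy":-0.8, "sz":-0.24}, {"aperture":60, "sx":-0.08, "sy":-0.92, "sz":-0.24}, {"aperture":60, "sx":-0.08, "sy":-0.92, "sz":-0.24}, {"aperture":60, "sx":-0.08, "sy":-0.92, "sz":-0.24}, {"aperture":60, "sx":-0.08, "sy":-0.92, "sz":-0.2}, {"aperture":60, "sx":-0.08, "sy":-0.92}, {"aperture":60, "sx":-0.08, "sy":-0.92}, {"aperture":60, "sx":-0.08, "sy":-0.92}, {"aperture":60, "sx":-0.08, "sy":-0.92}, {"aperture":60, "sx":-0.08, "sy":-0.92}]' | python3 -m creep | tail -5
echo '[{"aperture":60, "rz":-0.0462}, {"aperture":60, "rz":-0.0462}, {"aperture":60, "rz":-0.0462}, {"aperture":60, "rz":-0.0462}, {"aperture":60, "rz":-0.0462}, {"aperture":60, "rz":-0.0462}, {"aperture":60, "rz":-0.0462}, {"aperture":60, "rz":-0.0462}, {"aperture":60, "rz":-0.0462}, {"aperture":60, "rz":-0.0462}, {"aperture":60, "rz":-0.0462}, {"aperture":60, "rz":-0.0462}]' | python3 -m creep|tail -5
echo '[{"aperture":60, "rz":-0.0382}, {"aperture":60, "rz":-0.0318}, {"aperture":60}, {"aperture":60}, {"aperture":60}]' | python3 -m creep|tail -5
python3 - <<'E'
from h import *
from plant import r
import pickle
delta([530,160,250],1.85)
c=r.read_camera("wrist");f=c["frame"];cv2.imwrite("pics/w3.png",f[:,:,::-1]);pickle.dump(c,open("w3.pkl","wb"))
E
```

```text
tool_pos: [531.2, 156.6, 249.9]
orientation: [3.141, 0.002, -0.114]
contact_force: [0.6, -0.4, 0.1]
width: 60.1
gripper_force: 0.0
tool_pos: [531.4, 154.6, 249.8]
orientation: [-3.139, 0.0, 1.632]
contact_force: [-0.6, -0.0, 0.5]
width: 60.2
gripper_force: 0.0
tool_pos: [531.7, 154.8, 250.7]
orientation: [-3.141, -0.0, 1.844]
contact_force: [0.1, -0.5, -0.4]
width: 59.6
gripper_force: 0.0
t 9.2 pos [531.7 154.8 250.7] rpy [-3.141 -0.     1.844] dxyz [ 5.4 -0.2  0.7] |d| 5.0 rot [-0.001 -0.    -0.006] F [ 0.1 -0.5 -0.4] w 59.6
```

View pics/w3.png

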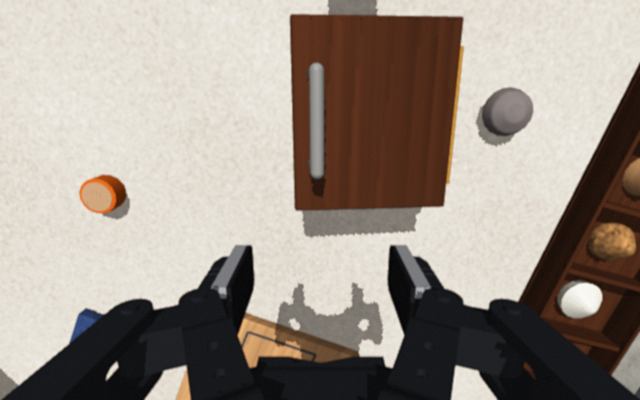

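Wrist view: flap corners (291,14), (463,17), (443,206), (296,209); handle bar vertical in the image at u≈317 from v≈64 to 179.

```bash
python3 - <<'E'
from h import *
import pickle
c=pickle.load(open("w3.pkl","rb"));f=c["frame"];hsv=cv2.cvtColor(f,cv2.COLOR_RGB2HSV)
m=((hsv[...,1]<60)&(hsv[...,2]>80)).astype(np.uint8)*255
b=blob(m,(304,55,332,182));(cx,cy),(w,h),a=R=cv2.minAreaRect(b);print(R)
bp=cv2.boxPoints(R);bp=bp[np.argsort(bp[:,1])];ends=np.array([bp[:2].mean(0),bp[2:].mean(0)])
for z in (122,124,130,136):
    P=ray(c,ends,z);d=P[0]-P[1];print(z,P[:,:2].round(1).tolist(),"len",np.linalg.norm(d).round(1),"mid",P.mean(0).round(1),"yaw",np.arctan2(-d[0],d[1]).round(3))
q=np.array([[291,14],[463,17],[443,206],[296,209]])
for z in (90,):
    P=ray(c,q,z)[:,:2];print(P.round(1).tolist());print([np.linalg.norm(P[i]-P[(i+1)%4]).round(1) for i in range(4)])
    for i,j in((3,0),(2,1)):d=P[j]-P[i];print("yaw",np.arctan2(-d[0],d[1]).round(3))
    for i,j in((0,1),(3,2)):d=P[j]-P[i];print("yawx",np.arctan2(d[1],d[0]).round(3))
E
```

```text
((315.5, 120.0), (114.0, 15.0), 90.0)
122 [[503.6, 243.4], [525.0, 166.1]] len 80.2 mid [514.3 204.7 122. ] yaw 0.27
124 [[503.7, 243.2], [524.9, 166.5]] len 79.6 mid [514.3 204.9 124. ] yaw 0.27
130 [[503.9, 242.8], [524.7, 167.9]] len 77.7 mid [514.3 205.3 130. ] yaw 0.27
136 [[504.1, 242.3], [524.4, 169.3]] len 75.7 mid [514.2 205.8 136. ] yaw 0.27
[[475.8, 273.8], [599.9, 306.6], [640.4, 163.8], [517.9, 126.4]]
[np.float64(128.4), np.float64(148.5), np.float64(128.1), np.float64(153.3)]
yaw 0.279
yaw 0.276
yawx 0.259
yawx 0.296
```

Ajar by about 0.06 rad. With the hinge at (620,235), that predicts the handle at (514,205,131), and it measures (514,205,130), so the geometry holds. Tool y now lies along case +x and tool x along case +y.

```bash
python3 -c "
from h import *
delta([514.2,205.3,135],1.848)"
```

```text
t 9.25 pos [531.8 154.9 250.8] rpy [-3.141  0.     1.845] dxyz [ 53.3  -3.2 115.8] |d| 128.0 rot [-0.001  0.    -0.003] F [0.7 0.4 0. ] w 60.1
```

In the tool's units: 30 mm is 0.6, 26.5 mm is 0.53, -0.003 rad / 3.1416 = -0.001.

```bash
echo '[{"aperture":45, "sx":0.53, "sy":-0.03, "rz":-0.001}, {"aperture":45, "sx":0.53, "sy":-0.03, "sz":0.4}, {"aperture":45, "sz":0.6}, {"aperture":45, "sz":0.6}, {"aperture":45, "sz":0.4}, {"aperture":45, "sz":0.3}, {"aperture":45}, {"aperture":0}, {"aperture":0}, {"aperture":0}, {"aperture":0}, {"aperture":0}]' | python3 -m creep | tail -5
echo '[{"aperture":0}, {"aperture":0}, {"aperture":0}]' | python3 -m creep | tail -5
python3 -c "
from h import *
delta([514.2,205.3,135],1.848)"
```

```text
tool_pos: [514.4, 205.3, 136.7]
orientation: [3.141, -0.0, 1.849]
contact_force: [-1.2, 0.6, 1.4]
width: 7.7
gripper_force: 58.5
tool_pos: [514.2, 205.2, 136.2]
orientation: [-3.141, -0.0, 1.849]
contact_force: [-2.6, -0.3, 2.1]
width: 7.7
gripper_force: 58.6
t 10.75 pos [514.2 205.2 136.2] rpy [-3.141 -0.     1.849] dxyz [0.  0.1 1.2] |d| 1.0 rot [-0.001 -0.     0.001] F [-2.6 -0.3  2.1] w 7.7
```

In the tool's units: 7.4 mm is 0.148, -6.6 mm is -0.132.

```bash
echo '[{"aperture":0, "sy":0.07, "sz":-0.146}, {"aperture":0, "sy":0.078, "sz":-0.138}, {"aperture":0, "sy":0.09, "sz":-0.132}, {"aperture":0, "sy":0.096, "sz":-0.128}, {"aperture":0, "sy":0.104, "sz":-0.122}, {"aperture":0, "sy":0.112, "sz":-0.114}, {"aperture":0, "sy":0.12, "sz":-0.106}, {"aperture":0, "sy":0.126, "sz":-0.096}, {"aperture":0, "sy":0.134, "sz":-0.088}, {"aperture":0, "sy":0.138, "sz":-0.082}, {"aperture":0, "sy":0.142, "sz":-0.07}, {"aperture":0, "sy":0.148, "sz":-0.062}]' | python3 -m creep | tail -5
python3 -c "
from h import *
delta([579.4,223.8,197.8],1.848)"
```

```text
tool_pos: [579.1, 223.6, 202.9]
orientation: [-3.14, 0.001, 1.849]
contact_force: [-6.8, -1.5, 6.3]
width: 8.0
gripper_force: 58.5
t 11.95 pos [579.1 223.6 202.9] rpy [-3.140e+00  1.000e-03  1.849e+00] dxyz [0.1 0.4 5.1] |d| 5.0 rot [-0.002  0.001  0.001] F [-6.8 -1.5  6.3] w 8.0
```

In the tool's units: 8 mm is 0.16, 7.9 mm is 0.158.

```bash
echo '[{"aperture":0, "sy":0.152, "sz":-0.052}, {"aperture":0, "sy":0.154, "sz":-0.04}, {"aperture":0, "sy":0.158, "sz":-0.032}, {"aperture":0, "sy":0.158, "sz":-0.02}, {"aperture":0, "sy":0.158, "sz":-0.01}, {"aperture":0, "sy":0.16, "sz":0.002}, {"aperture":0, "sy":0.16, "sz":0.012}, {"aperture":0, "sy":0.158, "sz":0.022}, {"aperture":0, "sy":0.156, "sz":0.032}, {"aperture":0, "sy":0.154, "sz":0.042}, {"aperture":0, "sy":0.15, "sz":0.054}, {"aperture":0, "sy":0.148, "sz":0.062}]' | python3 -m creep | tail -5
echo '[{"aperture":0, "sy":0.08, "sz":0.04}, {"aperture":0}, {"aperture":0}]' | python3 -m creep | tail -5
python3 - <<'E'
from h import *
from plant import r
delta([669.2,249.1,196.8],1.848)
c=r.read_camera("scene");cv2.imwrite("pics/s4.png",cv2.resize(c["frame"][120:270,330:530],None,fx=4,fy=4,interpolation=cv2.INTER_CUBIC)[:,:,::-1])
E
```

```text
tool_pos: [670.9, 249.6, 197.4]
orientation: [3.139, -0.0, 1.848]
contact_force: [-3.3, -0.0, 5.3]
width: 7.8
gripper_force: 62.7
tool_pos: [675.1, 250.8, 194.6]
orientation: [3.137, -0.001, 1.848]
contact_force: [2.2, 1.8, 0.0]
width: 7.9
gripper_force: 63.1
t 13.45 pos [675.1 250.8 194.6] rpy [ 3.137e+00 -1.000e-03  1.848e+00] dxyz [-0.  -6.2 -2.2] |d| 7.0 rot [ 0.004 -0.001  0.   ] F [2.2 1.8 0. ] w 7.9
```

View pics/s4.png

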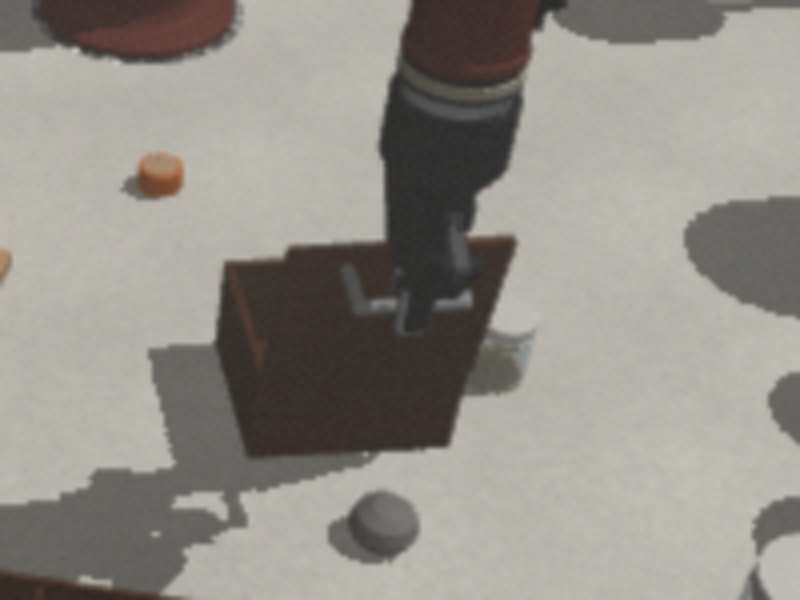

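The scene view shows the flap standing up with its handle on the far side at crop (410,300) and the gripper on it. The TCP, 57 mm past the hinge, implies about 1.7 rad. Next I release, rise and go back over the slot.

In the tool's units: -45 mm is -0.9, -40 mm is -0.8.

```bash
echo '[{"aperture":26}, {"aperture":26}, {"aperture":26}, {"aperture":26, "sz":-0.3}, {"aperture":26, "sz":-0.6}, {"aperture":26, "sz":-0.6}, {"aperture":26, "sy":-0.8, "sz":-0.2}, {"aperture":26, "sy":-0.9}, {"aperture":26, "sy":-0.8}, {"aperture":26}, {"aperture":26}]' | python3 -m creep | tail -5
echo '[{"aperture":26, "rz":0.0462}, {"aperture":26, "rz":0.0462}, {"aperture":26, "rz":0.0462}, {"aperture":26, "rz":0.0462}, {"aperture":26, "rz":0.0462}, {"aperture":26, "rz":0.0462}, {"aperture":26, "rz":0.0462}, {"aperture":26, "rz":0.0462}, {"aperture":26, "rz":0.0462}, {"aperture":26, "rz":0.0462}, {"aperture":26, "rz":0.0385}, {"aperture":26}]' | python3 -m creep | tail -5
python3 - <<'E'
from h import *
from plant import r
import pickle
delta([557.7,217.4,76],.277)
c=r.read_camera("wrist");f=c["frame"];cv2.imwrite("pics/w5.png",f[:,:,::-1]);pickle.dump(c,open("w5.pkl","wb"))
t=r.read_camera("top");pickle.dump(t,open("t5.pkl","wb"))
print(proj(c,[[557.7,217.4,76]]))
E
```

```text
tool_pos: [553.0, 215.9, 281.4]
orientation: [3.139, 0.001, 1.849]
contact_force: [0.4, 1.0, 0.6]
width: 25.8
gripper_force: 0.0
tool_pos: [554.9, 217.0, 280.4]
orientation: [3.142, -0.003, 0.278]
contact_force: [0.1, -0.5, 0.1]
width: 25.7
gripper_force: 0.0
t 15.8 pos [554.9 217.  280.4] rpy [ 3.142e+00 -3.000e-03  2.780e-01] dxyz [  2.2   0.4 204.4] |d| 204.0 rot [ 0.    -0.003  0.001] F [ 0.1 -0.5  0.1] w 25.7
[[320.23328164 170.4297714 ]]
```

View pics/w5.png

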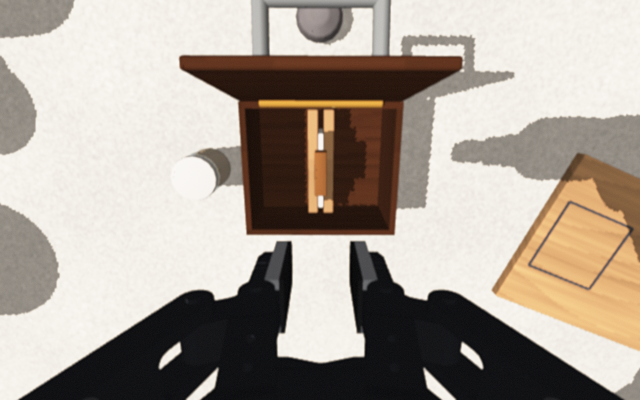

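The flap stands open and the plate's grip strip is at (320,173), 2 mm from the predicted case centre towards -x, right under the TCP. I go straight down.

In the tool's units: 40 mm is 0.8, 35 mm is 0.7.

```bash
echo '[{"aperture":34, "sy":0.008, "sz":0.7}, {"aperture":34, "sz":0.8}, {"aperture":34, "sz":0.8}, {"aperture":34, "sz":0.7}, {"aperture":34, "sz":0.5}, {"aperture":34, "sz":0.4}, {"aperture":34, "sz":0.28}, {"aperture":34}, {"aperture":34}]' | python3 -m creep | tail -5
echo '[{"aperture":0}, {"aperture":0}, {"aperture":0}, {"aperture":0}, {"aperture":0}, {"aperture":0}]' | python3 -m creep | tail -5
```

```text
tool_pos: [554.0, 216.1, 71.2]
orientation: [-3.141, -0.001, 0.278]
contact_force: [1.3, 1.0, 0.7]
width: 33.9
gripper_force: 0.0
tool_pos: [554.3, 216.4, 72.2]
orientation: [-3.141, -0.003, 0.278]
contact_force: [-0.4, 0.4, 5.6]
width: 11.0
gripper_force: 59.7
```

In the tool's units: -25 mm is -0.5, -20 mm is -0.4.

```bash
echo '[{"aperture":0, "sz":-0.16}, {"aperture":0, "sz":-0.3}, {"aperture":0, "sz":-0.4}, {"aperture":0, "sz":-0.5}, {"aperture":0, "sz":-0.5}, {"aperture":0, "sz":-0.5}, {"aperture":0, "sz":-0.5}, {"aperture":0, "sz":-0.5}, {"aperture":0, "sz":-0.24}, {"aperture":0}, {"aperture":0}, {"aperture":0}]' | python3 -m creep | tail -5
python3 -c "
from h import *
delta([541,-119,180],1.457)"
```

```text
tool_pos: [552.4, 215.2, 249.0]
orientation: [3.141, 0.004, 0.278]
contact_force: [0.3, 0.2, -0.8]
width: 10.5
gripper_force: 58.9
t 18.6 pos [552.4 215.2 249. ] rpy [3.141 0.004 0.278] dxyz [-102.4  318.3   69.5] |d| 341.0 rot [-0.002  0.003 -1.179] F [ 0.3  0.2 -0.8] w 10.5
```

In the tool's units: 30 mm is 0.6, -8.5 mm is -0.17.

```bash
echo '[{"aperture":0, "sx":-0.1, "sy":0.26}, {"aperture":0, "sx":-0.18, "sy":0.56}, {"aperture":0, "sx":-0.19, "sy":0.6}, {"aperture":0, "sx":-0.19, "sy":0.6}, {"aperture":0, "sx":-0.19, "sy":0.6}, {"aperture":0, "sx":-0.19, "sy":0.6, "sz":0.14}, {"aperture":0, "sx":-0.19, "sy":0.6, "sz":0.2}, {"aperture":0, "sx":-0.19, "sy":0.6, "sz":0.24}, {"aperture":0, "sx":-0.19, "sy":0.6, "sz":0.24}, {"aperture":0, "sx":-0.18, "sy":0.6, "sz":0.24}, {"aperture":0, "sx":-0.17, "sy":0.5, "sz":0.2}, {"aperture":0, "sx":-0.09, "sy":0.24, "sz":0.1}]' | python3 -m creep | tail -5
echo '[{"aperture":0, "rz":-0.0223}, {"aperture":0, "rz":-0.0414}, {"aperture":0, "rz":-0.0446}, {"aperture":0, "rz":-0.0446}, {"aperture":0, "rz":-0.0446}, {"aperture":0, "rz":-0.0446}, {"aperture":0, "rz":-0.0446}, {"aperture":0, "rz":-0.0446}, {"aperture":0, "rz":-0.0318}, {"aperture":0, "rz":-0.0127}, {"aperture":0}, {"aperture":0}]' | python3 -m creep | tail -5
python3 -c "
from h import *
delta([541,-119,180],1.457)"
```

```text
tool_pos: [539.9, -122.7, 181.1]
orientation: [3.141, 0.004, 0.272]
contact_force: [0.2, -0.8, -1.0]
width: 11.1
gripper_force: 58.8
tool_pos: [541.7, -118.0, 182.6]
orientation: [-3.141, -0.0, 1.457]
contact_force: [-0.2, -0.4, -0.5]
width: 11.1
gripper_force: 58.9
t 21.0 pos [ 541.7 -118.   182.6] rpy [-3.141 -0.     1.457] dxyz [-1.1 -0.6  2.6] |d| 3.0 rot [-0. -0.  0.] F [-0.2 -0.4 -0.5] w 11.1
```

```bash
echo '[{"aperture":0}, {"aperture":0}, {"aperture":0}, {"aperture":0}, {"aperture":0}]' | python3 -m creep | tail -5
python3 - <<'E'
from h import *
from plant import r
c=r.read_camera("scene");cv2.imwrite("pics/s6.png",cv2.resize(c["frame"][90:250,210:470],None,fx=3,fy=3,interpolation=cv2.INTER_CUBIC)[:,:,::-1])
print((proj(c,[[541,-119,115],[541,-119,185],[541,-119,15]])-[210,90])*3)
E
```

```text
tool_pos: [542.0, -118.2, 182.7]
orientation: [3.142, 0.0, 1.458]
contact_force: [0.0, -0.1, -1.1]
width: 11.0
gripper_force: 58.9
[[282.89165642 244.39185622]
 [280.45338222 186.44378966]
 [286.08954055 320.3928257 ]]
```

View pics/s6.png

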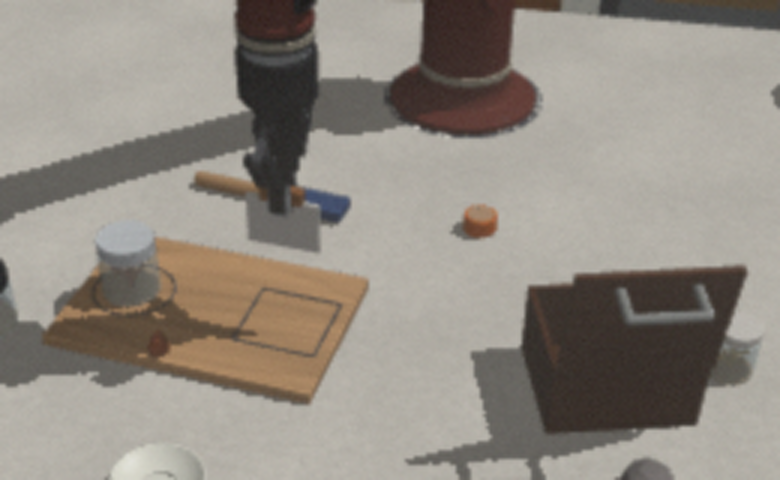

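The plate hangs upright with its lower edge centred at (284,245), against a predicted (283,244). The jar is in the ring at (130,285) and the flap is standing open, so I hand in.

```bash
python3 -c "
from plant import r
print(r.sign_off())"
```

```text
the job is handed in; nothing more can be done
None
```

I handed the job in at about 21.6 s of the 72 s: the jar stands about 2 mm from the ring's centre, the flap is open at about 1.7 rad, and the plate is held still and upright about 10 cm above the square's centre (the sign-off returned no verdict).

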